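Dock a parts tote over a raised sill

TASK

Park the blue parts tote, with what is in it, in the grey dock. Take the bar at its nose, raise only that end while the tail stays on the bench, lay the nose on the yellow sill and let go; then push the tote from behind over the sill, feel it meet the black sprung buffer at the far end and press until the buffer gives a couple of millimetres, never more than about three and a half, so that the tail drops behind the sill. Leave the tote lying flat in the dock and do not disturb the other things on the bench.

Things in the scene. Friction and masses are not known exactly. Their poses are not given: they have to be found in the camera images.
- tote: Open blue plastic tote, 180 (x) x 110 (y) x 45 mm high, walls and floor 4 mm, about 0.2 to 0.45 kg plus a load of 0.17 kg. Origin: centre of its underside. Its +x points to the nose (the end with the black bar handle), z up. Starts flat on the bench, nose roughly towards the dock and 50 to 180 mm short of the sill.
- nose (a point): Middle of the tote's lower front (nose) edge, 90 mm ahead of the tote's origin; axes as the tote.
- tail (a point): Middle of the tote's lower rear (tail) edge, 90 mm behind the tote's origin. The tail wall is a plain upright face 110 x 45 mm. Fingers pushing on it grip it by friction and hold the tail down: once the tote's middle is 10 to 25 mm past the sill, back off for a moment and it tips nose-down into the dock by itself (balance point within 12 mm of the middle). Sliding takes 1 to 6 N.
- bar (a point): Middle of the bar handle: a black round bar 12 mm thick and about 90 mm long, across the tote (along its y) over the nose wall, its axis 6 mm behind the nose face and 66 mm above the tote's underside, 15 mm clear above the wall. Being round, it turns in the fingers as the tote tilts if gripped lightly (about 12 N); a hard grip carries the tail up too.
- dock: Fixed grey docking frame on the bench, 270 mm long, about 160 mm wide. Origin: on the bench under the middle of the sill's outer face; +x points into the dock (the pushing direction), z up. Its floor lies 4 mm above the bench. Aluminium side guides, 26 mm high, leave 126 mm between them and flare open near the sill.
- sill (a point): Middle of the top of the yellow sill, axes as the dock. The sill is 14 mm thick (dock x 0 to 14 mm), stands 18 mm above the bench and has a round top.
- buffer (a joint): Travel of the black sprung buffer (100 x 26 mm face, centre 26 mm above the bench) at the dock's far end, along dock +x, m: 0 free, 0.008 bottomed; 4 N per mm. It sits on an end stop clamped anywhere so that its free face is 197 to 227 mm from the sill's outer face: not measured, find it by feel. A tote that touches it has its tail 3 to 33 mm clear of the sill.
- heat_sink: Finned aluminium heat sink 60x64x30 mm, 0.12 kg, loose in the tail half of the tote. Origin: centre of its underside.
- relay_board: Blue relay board 50x70x17 mm, 0.045 kg, loose in the nose half of the tote. Origin: centre of its underside.
- mug: White mug 91 mm high standing on the bench; bystander. Origin: centre of its underside.
- driver_red: Red screwdriver 215 mm long lying on the bench; bystander. Origin: underside, mid length.
- tape_amber: Roll of amber tape, 68 mm across, 12 mm high, lying on the bench; bystander. Origin: centre of its underside.
- hard_drive: Grey disk drive 147x102x29 mm lying on the bench; bystander. Origin: centre of its underside.
Not all that is in view belongs to the job. Of the things like the relay_board, leave any that is white; of the rest the larger one is meant.

How it is judged:
By the outcome, as a careful person would: the job done as asked, in the order asked, and still so for the second after the job is handed in, with the robot touching nothing.
It also fails if it takes over 72 s, if anything falls off the work surface, if the arm or the gripper's body presses on something with over 40 N, if the wrist force passes 120 N, or if a joint passes its speed limit or range.

ROBOT

A 7-joint arm with a two-finger parallel gripper is mounted at the origin on a cart in front of the work surface, level with it; the furniture and walls round the work are solid. World frame = base frame: x ahead of the robot, y to its left, z up, the work surface at z = 0. Lengths are in m, angles in rad, forces in N, time in s.
With the tool pointing down it reaches from about 0.35 to 0.9 m from the base axis. Payload 8.1 kg.
Tool frame: the origin (TCP) lies midway between the tips of the shut fingers; the grasp point (between the pads) lies 19 mm behind it; z points along the fingers, x is the direction in which the jaws open and shut, and the axes are right-handed (so a half turn about z gives the same grasp; the last joint's range is limited). The gripper opens to 92 mm and grips with 3 to 60 N. Pads are 19 mm wide; open, the fingers measure 130 mm over their backs; the gripper's body (75 mm by 190 mm) begins 47 mm behind the grasp point.
Start: joints at [-1.369, 0.434, 0.025, 1.573, -0.012, 1.134, -0.075], TCP at [0.188, 0.596, 0.227] pointing down, gripper open.
Joint ranges: [-2.62, 2.62], [-0.44, 2.09], [-1.27, 1.32], [0.08, 2.57], [-1.32, 4.46], [0.12, 2], [-2.74, 2.74]. Speed limits (rad/s): [2.22, 2.22, 3.01, 3.01, 3.14, 3.14, 3.14].

INTERFACE

Orientations are given as a rotation vector (axis times angle).
In Python, from cell import arm gives the robot as it stands. The module is installed in compiled form; this text tells all that it offers.
- The arm moves only by the tool play_rows, never from a script. Its argument "motion" is a list of rows, each a list of 7 numbers: the gripper's target within -1 to 1 (fully open at 1, half-way at 0, shut at -1), then the shift along the tool's x, y, z in mm, then the turn, a rotation vector about the tool's x, y, z in rad. In form: [[claw, tx, ty, tz, ax, ay, az], ...]. A call has 1 to 10 rows; each row is the pose to reach, as a shift and turn from the pose measured when the call began, along the tool's axes at that moment; what a row does not reach only later rows make up. A row lasts 1/10 s, in which the tool goes at most 50 mm and 8.59 degrees, less where a joint would pass 70% of its speed; a pose out of reach is approached as far as the arm can. A call with a gripper value outside its range is refused whole. The fingers move at their own pace and stop on an object; "force" is the grip in N (left out, the last holds). Time passes only in rows, so rows that repeat a pose let the fingers close. It gives the time, the measured TCP pose, the force and the opening at its end, in the units of the state.
- arm.observe(): the state, without advancing time (a new reading comes with each control period).
- arm.get_image(name): name is "scene" or "top" or "wrist"; returns a dict with "img" (384x512x3 uint8, blue, green, red), "depth" (384x512 float32, m along the optical axis (not along the pixel's ray), 0 where there is no reading), "K" (3x3 intrinsics, pixels), "rvec" (rotation vector, rad) and "tvec" (3), from world to camera coordinates, as OpenCV has them. Camera axes: x right, y down, z forward; pixel columns grow to the right and rows downward; lengths in m; the calibration is good to about 2 mm. The wrist camera is an equidistant fisheye: a pixel r from the principal point sees the ray r / f radians off the axis. A picture is of the moment at which its call begins.
- arm.sign_off(): hands the job in, once; it reports no verdict.
Trained networks look in a picture, given as the dict that the camera call returned (one of the last four; its "shot" number tells which), for a name from the list of things; names that differ only in an ending like _2 or _b are one class to them, and where a whole thing is asked for, a point or a joint stands for the part that bears it (a point fixed in the world has none). Each returns a list of dicts, best first, with "score" (0 to 1); they miss things now and then, are a little off and sometimes report something else, mostly with a low value. They report only what shows in the picture. A call takes as long as a camera call. They do not tell look-alikes from the thing itself.
- arm.look_for(picture, query): "box" ([left, top, width, height] as shares, 0 to 1, of the picture: columns of its width, rows of its height, round what is visible of it).
The state is a dict: "clock": time; "joints": joint angles; "dq": joint speeds; "joint_efforts": joint torques, N m; "position": TCP position; "ee_rot": TCP orientation; "force": force on the tool from outside, world axes, zero at the start; "ft_torque": the same for the moment, N m; "width": opening from 0.0 (shut) to 1.0 (fully open).
Only numpy, scipy, OpenCV 4.12 (cv2) and the standard library are available. Lean on these libraries where they do the work, as an engineer would, in place of code of your own. Each camera call takes 0.05 s, during which the arm holds its last target. There are 200 camera calls.

## Working session

There is one attempt and no reset: what is moved stays moved. The work goes in short steps, Python scripts to look and compute and a tool call to move; the robot and the scene stay as the last step left them, time stands still between calls to the robot, and variables do not carry over. Pictures are saved under pics/ and viewed, on a budget of 10 in all, crops included, one or two more only if the job needs it, and the job is handed in when it is done.

Besides the shell and the picture viewer there is one more tool, called after ">>>" as name(argument=value, ...), one argument or row to a line, values as JSON. play_rows: Moves the arm, as the interface text tells. Its arguments: {"type":"object","properties":{"motion":{"type":"array"},"force":{"type":"number"}},"required":["motion"]}

```bash
mkdir -p pics
cat > h.py <<'E'
import numpy as np, cv2
from cell import arm
from scipy.spatial.transform import Rotation as R
def cloud(p):
    K=p["K"];d=p["depth"];v,u=np.mgrid[:d.shape[0],:d.shape[1]]
    x=np.stack([(u-K[0,2])/K[0,0]*d,(v-K[1,2])/K[1,1]*d,d],-1)
    Rm=R.from_rotvec(np.ravel(p["rvec"])).as_matrix()
    w=(x-np.ravel(p["tvec"]))@Rm
    w[d<=0]=np.nan
    return w
E
python3 - <<'E'
from h import *
s=arm.observe();print({k:np.round(v,3).tolist() for k,v in s.items()})
ims=[]
for n in("scene","top"):
    p=arm.get_image(n);w=cloud(p);np.savez(f"{n}.npz",w=w,img=p["img"]);ims.append(p["img"])
    print(n,np.round(p["K"],1).tolist(),np.round(np.ravel(p["tvec"]),3))
    for q in["tote","bar","dock","sill","buffer","heat_sink","relay_board","mug","driver_red","tape_amber","hard_drive"]:
        for r in arm.look_for(p,q)[:3]:
            b=r["box"];c=int((b[0]+b[2]/2)*512);ro=int((b[1]+b[3]/2)*384)
            print(q,round(r["score"],2),[int(b[0]*512),int(b[1]*384),int(b[2]*512),int(b[3]*384)],np.round(w[min(ro,383),min(c,511)],3))
cv2.imwrite("pics/a.png",cv2.resize(np.vstack(ims),(768,1152))[:576]);cv2.imwrite("pics/b.png",cv2.resize(ims[1],(768,576)))
E
```

```text
{'clock': 0.0, 'joints': [-1.369, 0.435, 0.025, 1.574, -0.012, 1.134, -0.075], 'dq': [0.002, -0.001, -0.002, 0.0, 0.001, 0.001, -0.0], 'joint_efforts': [0.0, -66.785, 0.984, -31.444, -0.061, 0.043, 0.0], 'position': [0.187, 0.596, 0.226], 'ee_rot': [2.532, 1.858, -0.002], 'force': [0.242, 1.002, 0.078], 'ft_torque': [-0.04, 0.019, -0.019], 'width': 0.998}
scene [[455.9, 0.0, 258.1], [0.0, 455.9, 191.5], [0.0, 0.0, 1.0]] [0.288 0.252 0.904]
tote 0.55 [156, 204, 82, 62] [0.492 0.178 0.032]
bar 0.65 [156, 200, 83, 70] [0.487 0.177 0.034]
dock 0.9 [255, 186, 106, 45] [ 0.467 -0.183  0.004]
dock 0.55 [227, 180, 27, 12] [ 0.693 -0.104  0.022]
sill 0.94 [252, 188, 107, 43] [ 0.471 -0.175  0.002]
buffer 0.62 [321, 190, 20, 13] [ 0.454 -0.269  0.023]
heat_sink 0.98 [168, 229, 34, 20] [0.49  0.213 0.034]
relay_board 0.79 [162, 278, 15, 14] [0.379 0.315 0.005]
relay_board 0.72 [126, 257, 29, 23] [0.482 0.339 0.002]
relay_board 0.71 [202, 227, 17, 12] [0.511 0.125 0.01 ]
mug 0.75 [269, 147, 24, 28] [ 0.703 -0.283  0.059]
mug 0.55 [159, 203, 79, 63] [0.487 0.177 0.034]
driver_red 0.48 [228, 185, 
[... 277 characters left out ...]
1.395]
tote 0.62 [160, 193, 61, 38] [0.495 0.167 0.007]
bar 0.96 [159, 191, 61, 40] [0.501 0.17  0.007]
dock 0.81 [263, 190, 89, 62] [ 0.481 -0.191  0.005]
dock 0.28 [332, 210, 7, 30] [ 0.471 -0.277  0.007]
sill 0.76 [260, 193, 92, 58] [ 0.478 -0.189  0.003]
buffer 0.41 [333, 210, 6, 27] [ 0.474 -0.28   0.006]
heat_sink 0.64 [165, 196, 25, 21] [0.512 0.209 0.015]
relay_board 0.74 [193, 197, 19, 26] [0.502 0.13  0.006]
relay_board 0.65 [129, 241, 18, 16] [0.381 0.324 0.001]
relay_board 0.61 [118, 204, 30, 25] [0.481 0.341 0.006]
mug 0.68 [331, 120, 36, 38] [ 0.728 -0.306  0.051]
driver_red 0.71 [269, 142, 26, 14] [ 0.698 -0.106  0.022]
hard_drive 0.75 [368, 140, 53, 56] [ 0.648 -0.45   0.026]
```

View pics/a.png

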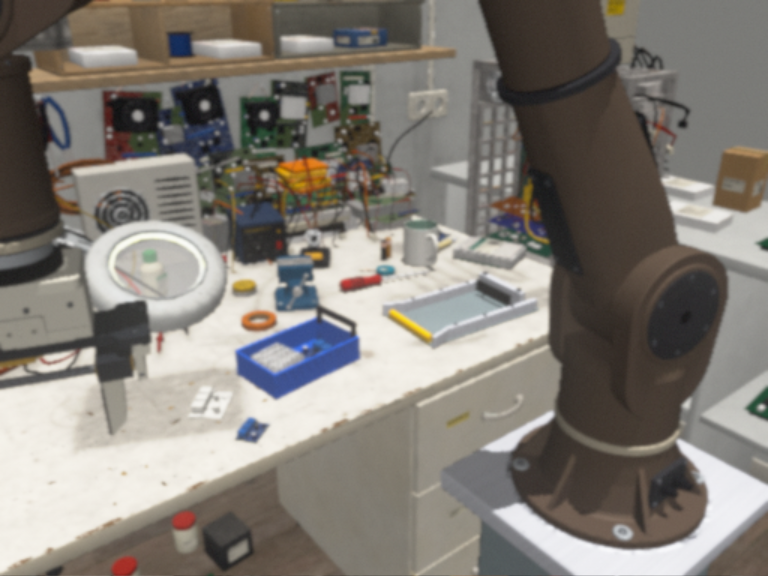

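View pics/b.png

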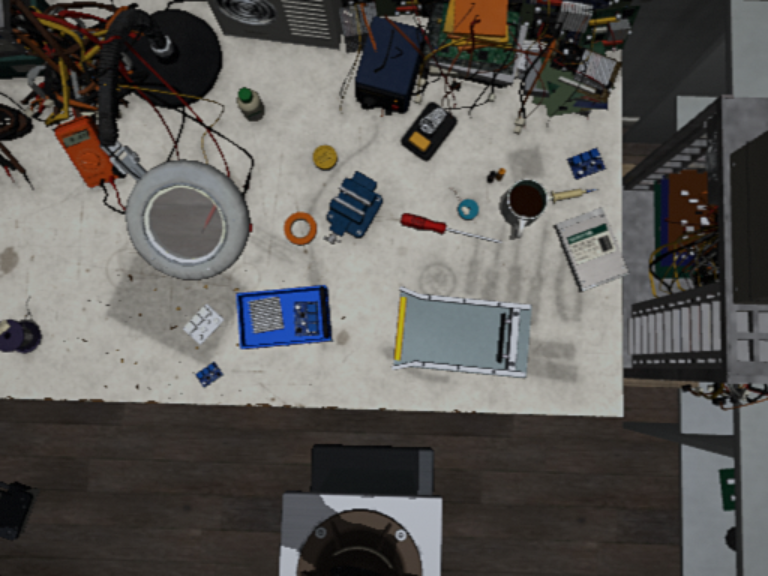

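The pictures show the tote at (284,317) in the top view, with its nose to the right, towards the dock. The sill is at (400,328) and the buffer at (505,338). There are three relay-board look-alikes: blue in the tote (307,318), small blue loose (208,374) and white loose (203,323). The one meant is the larger blue one, already in the tote, so I don't need to reach for any of them.

```bash
cat > m.py <<'E'
from h import *
for n in("top","scene"):
    f=np.load(n+".npz");w=f["w"];img=f["img"]
    hsv=cv2.cvtColor(img,cv2.COLOR_BGR2HSV);H,S,V=[hsv[...,i] for i in range(3)]
    x,y,z=w[...,0],w[...,1],w[...,2]
    print(n,"bench z",np.nanmedian(z[(x>.4)&(x<.45)&(y<.05)&(y>-.0)]))
    def rect(m,t):
        p=w[m][:,:2].astype(np.float32)*1000
        if len(p)<5: print(t,len(p));return
        r=cv2.minAreaRect(p);print(t,len(p),np.round(r[0],1),np.round(r[1],1),round(r[2],2),"z",np.round(np.nanpercentile(w[m][:,2],[5,50,95]),3))
    reg=(x>.38)&(x<.62)&(y>.05)&(y<.29)
    rect(reg&(z>.036)&(z<.052),"tote rim")
    rect(reg&(z>.056)&(z<.09),"bar")
    rect((x>.38)&(x<.62)&(y>-.1)&(y<0.05)&(H>18)&(H<35)&(S>130)&(z>.008),"sill")
    d=(x>.36)&(x<.6)&(y<-.01)&(y>-.36)
    rect(d&(z>.016)&(z<.04),"dock high")
    rect(d&(z>.016)&(V<60)&(z<.06),"buffer")
    rect((x>.55)&(x<.9)&(y>.2)&(y<.5)&(z>.1)&(z<.5),"lamp")
E
python3 m.py
```

```text
top bench z 0.0002341211295938559
tote rim 338 [498.8 170.5] [112.  180.2] 7.02 z [0.037 0.045 0.05 ]
bar 137 [508.  87.] [100.2  12.2] 6.91 z [0.066 0.071 0.076]
sill 160 [484.5 -64.3] [ 11.7 125.8] 85.5 z [0.012 0.017 0.022]
dock high 860 [ 477.2 -186.2] [263.7 167.3] 86.77 z [0.018 0.026 0.037]
buffer 155 [ 472.3 -276.8] [123.3  34.8] 0.48 z [0.019 0.035 0.043]
lamp 6644 [737.4 348.9] [361.5 226.7] 12.21 z [0.14  0.185 0.282]
scene bench z -0.2223536638262645
tote rim 633 [495.6 168.3] [116.5 181.7] 6.99 z [0.037 0.042 0.046]
bar 147 [505.1  86.3] [103.6  12.8] 6.83 z [0.059 0.068 0.072]
sill 138 [482.6 -62.2] [ 11.9 124.2] 86.11 z [0.009 0.015 0.018]
dock high 932 [ 473.6 -190.4] [271.4 171.2] 85.86 z [0.017 0.024 0.037]
buffer 29 [ 466.8 -267.2] [ 6.8 86.9] 83.51 z [0.022 0.026 0.032]
lamp 5454 [715.6 364.4] [340.6 218.5] 26.21 z [0.12  0.172 0.22 ]
```

```bash
cat >> h.py <<'E'
def go(x,y,z,ang,s=None):
    """shift (mm) and turn in tool axes to bring TCP to x,y,z pointing down with tool x at heading ang (deg)"""
    s=s or arm.observe()
    R0=R.from_rotvec(s["ee_rot"]);c,d=np.cos(np.radians(ang)),np.sin(np.radians(ang))
    Rt=R.from_matrix(np.array([[c,d,0],[d,-c,0],[0,0,-1.]]))
    t=R0.inv().apply(np.array([x,y,z])-s["position"])*1000
    print([x,y,z,ang],"->",np.round(t,1).tolist(),np.round((R0.inv()*Rt).as_rotvec(),3).tolist())
E
python3 - <<'E'
from h import *
f=np.load("top.npz");w=f["w"];m=(w[...,2]>.1)&(w[...,2]<.6)&(w[...,1]>-.1)&(w[...,0]>.3)&(w[...,0]<.7)
for y0 in np.arange(0,.6,.1):
    q=w[m&(w[...,1]>y0)&(w[...,1]<y0+.1)]
    if len(q):print(y0,q[:,0].min(),q[:,2].min(),q[:,2].max())
go(.27,.35,.2,85);go(.507,.087,.13,96.8)
E
```

```text
0.2 0.5644043006045723 0.12092149000274162 0.21267922351365753
0.30000000000000004 0.5579431354083204 0.11674921282571714 0.21499836660518973
0.4 0.5781657426682483 0.1355709794526485 0.21327072381033146
[0.27, 0.35, 0.2, 85] -> [-210.1, 152.5, 26.8] [0.0, -0.0, -0.218]
[0.507, 0.087, 0.13, 96.8] -> [-389.9, 457.5, 96.7] [0.0, -0.0, -0.424]
```

>>> play_rows(
  motion=[
    [1,-210,152,27,0,0,-0.218],
    [1,-210,152,27,0,0,-0.218],
    [1,-210,152,27,0,0,-0.218],
    [1,-210,152,27,0,0,-0.218],
    [1,-210,152,27,0,0,-0.218],
    [1,-390,457,70,0,0,-0.424],
    [1,-390,457,70,0,0,-0.424],
    [1,-390,457,70,0,0,-0.424],
    [1,-390,457,97,0,0,-0.424],
    [1,-390,457,97,0,0,-0.424],
  ],
  force=12,
)

```text
clock: 2.2
position: [0.4249, 0.1801, 0.1604]
ee_rot: [2.085, 2.35, 0.003]
force: [1.4, 1.3, 0.2]
width: 1.0
```

Run:
```python
from h import *
s=arm.observe();print(s["clock"],s["position"],s["ee_rot"],np.round(s["joints"],2));go(.507,.087,.13,96.8)
p=arm.get_image("wrist");cv2.imwrite("pics/c.png",p["img"]);print(p["K"],p["tvec"],p["rvec"])
```

```text
2.2 [0.42492185 0.18005736 0.16035557] [2.08453574 2.34976473 0.00255817] [-0.65  0.24  0.17  2.05 -0.05  0.85  1.23]
[0.507, 0.087, 0.13, 96.8] -> [-102.2, 70.4, 30.4] [0.002, -0.001, 0.001]
[[297.31863964   0.         254.49047138]
 [  0.         297.31863964 197.09363284]
 [  0.           0.           1.        ]] [-0.1287183  -0.4419628   0.19835187] [-1.94285139 -2.18782429 -0.3290143 ]
```

View pics/c.png

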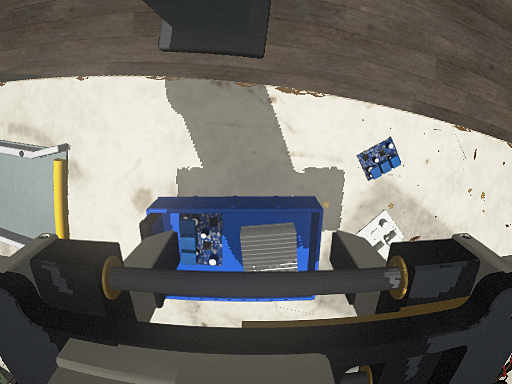

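The wrist view shows the tote below the gripper, with the bar at its left end near (150,228), the sill at (60,200), and the heat sink and blue relay board inside. Next I move over the bar and descend.

>>> play_rows(
  motion=[
    [1,-102,70,30,0,0,0],
    [1,-102,70,30,0,0,0],
    [1,-102,70,30,0,0,0],
    [1,-102,70,30,0,0,0],
    [1,-102,70,60,0,0,0],
    [1,-102,70,90,0,0,0],
    [1,-102,70,112,0,0,0],
    [1,-102,70,112,0,0,0],
    [1,-102,70,112,0,0,0],
  ],
)

```text
clock: 3.15
position: [0.5103, 0.0791, 0.0479]
ee_rot: [2.091, 2.339, -0.002]
force: [0.1, -0.0, 0.2]
width: 0.999
```

```bash
python3 - <<'E'
from h import *
s=arm.observe();print(s["clock"],s["position"],s["ee_rot"],np.round(s["force"],1));go(.507,.087,.048,96.8)
p=arm.get_image("top");cv2.imwrite("pics/d.png",cv2.resize(p["img"][150:300,130:330],(800,600)))
w=cloud(p);np.savez("top.npz",w=w,img=p["img"])
E
python3 m.py | head -4
```

```text
3.15 [0.51033708 0.07905863 0.04790333] [ 2.09146770e+00  2.33908035e+00 -1.51702580e-03] [ 0.1 -0.   0.2]
[0.507, 0.087, 0.048, 96.8] -> [8.3, -2.4, -0.1] [0.002, 0.004, -0.007]
top bench z 0.5701660970808939
tote rim 130 [490.4 238.4] [112.3  45.7] 5.17 z [0.037 0.044 0.049]
bar 0
sill 158 [484.5 -64.3] [ 11.7 125.6] 85.51 z [0.012 0.017 0.022]
```

View pics/d.png

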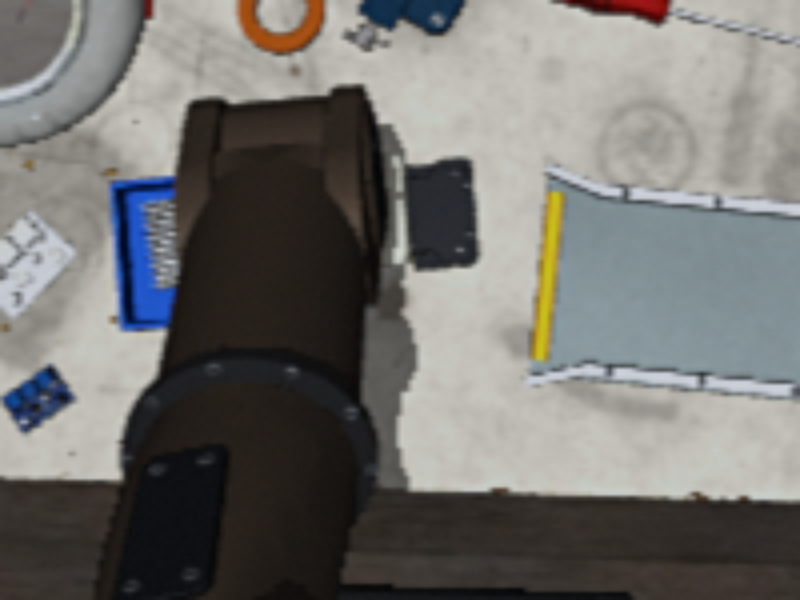

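The arm hides the tote, as expected; the rim's left end is still visible at (115,250). I correct by 8 mm and close lightly.

>>> play_rows(
  motion=[
    [1,8,-2,0,0,0,0],
    [1,8,-2,0,0,0,0],
    [-1,8,-2,0,0,0,0],
    [-1,8,-2,0,0,0,0],
    [-1,8,-2,0,0,0,0],
    [-1,8,-2,0,0,0,0],
    [-1,8,-2,0,0,0,0],
    [-1,8,-2,0,0,0,0],
    [-1,8,-2,0,0,0,0],
    [-1,8,-2,0,0,0,0],
  ],
  force=12,
)

```text
clock: 4.2
position: [0.5081, 0.0868, 0.0484]
ee_rot: [2.091, 2.338, 0.0]
force: [0.2, -0.1, 0.5]
width: 0.351
```

Run:
```python
from h import *
s=arm.observe();print(s["clock"],s["position"],s["ee_rot"],np.round(s["force"],1),s["width"]*92)
x,y,z=s["position"];go(x,y,z+.03,96.8)
p=arm.get_image("wrist");cv2.imwrite("pics/e.png",p["img"])
```

```text
4.2 [0.50808011 0.08679879 0.048448  ] [2.09109842e+00 2.33830897e+00 4.30737994e-04] [ 0.2 -0.1  0.5] 32.33788350632515
[np.float64(0.5080801102072754), np.float64(0.08679879026820483), np.float64(0.0784479958704989), 96.8] -> [-0.1, 0.1, -30.0] [0.003, 0.003, -0.007]
```

View pics/e.png

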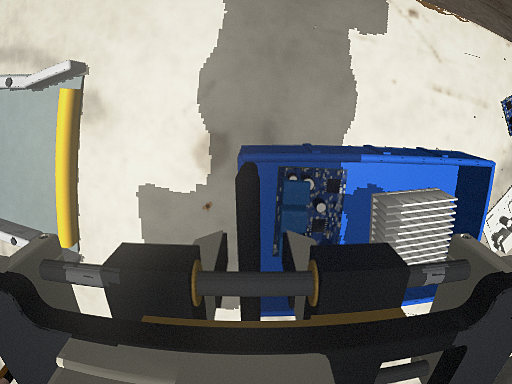

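The fingers straddle the bar at (248,230) and are still closing, with 32 mm between them. I give them more time.

>>> play_rows(
  motion=[
    [-1,0,0,0,0,0,0],
    [-1,0,0,0,0,0,0],
    [-1,0,0,0,0,0,0],
    [-1,0,0,0,0,0,0],
    [-1,0,0,0,0,0,0],
    [-1,0,0,0,0,0,0],
  ],
  force=12,
)

```text
clock: 4.85
position: [0.5081, 0.0865, 0.0484]
ee_rot: [2.091, 2.338, 0.0]
force: [0.2, -3.1, 0.4]
width: 0.125
```

>>> play_rows(
  motion=[
    [-1,1,0,-4,0,0,0],
    [-1,3,0,-8,0,0,0],
    [-1,5,0,-12,0,0,0],
    [-1,7,0,-16,0,0,0],
    [-1,9,0,-20,0,0,0],
    [-1,11,0,-24,0,0,0],
    [-1,12,0,-26,0,0,0],
    [-1,12,0,-26,0,0,0],
  ],
)

```text
clock: 5.65
position: [0.5067, 0.0989, 0.0747]
ee_rot: [2.091, 2.338, 0.001]
force: [-0.7, -0.3, -3.1]
width: 0.122
```

Run:
```python
from h import *
s=arm.observe();print(s["clock"],s["position"],s["ee_rot"],np.round(s["force"],1),s["width"]*92)
z=s["position"][2]
p=arm.get_image("scene");cv2.imwrite("pics/f.png",cv2.resize(p["img"][160:300,130:317],(800,600)))
# bar target on dock line: dock origin, heading -94
d=np.array([np.cos(np.radians(-94)),np.sin(np.radians(-94))]);o=np.array([.484,-.055])
for a in(-60,-20,12): 
    q=o+d*a/1000; go(q[0],q[1],z,86 if a>-30 else 91)
```

```text
5.65 [0.50673401 0.09888921 0.07471236] [2.09070264e+00 2.33835561e+00 8.62396425e-04] [-0.7 -0.3 -3.1] 11.220142282274244
[np.float64(0.4881853884246475), np.float64(0.004853843015589457), np.float64(0.07471236279390926), 91] -> [-91.3, -28.8, -0.0] [0.004, 0.003, 0.094]
[np.float64(0.4853951294748825), np.float64(-0.03504871899480352), np.float64(0.07471236279390926), 86] -> [-130.6, -36.0, 0.1] [0.004, 0.003, 0.181]
[np.float64(0.48316292231507046), np.float64(-0.06697076860311789), np.float64(0.07471236279390926), 86] -> [-162.1, -41.8, 0.2] [0.004, 0.003, 0.181]
```

View pics/f.png

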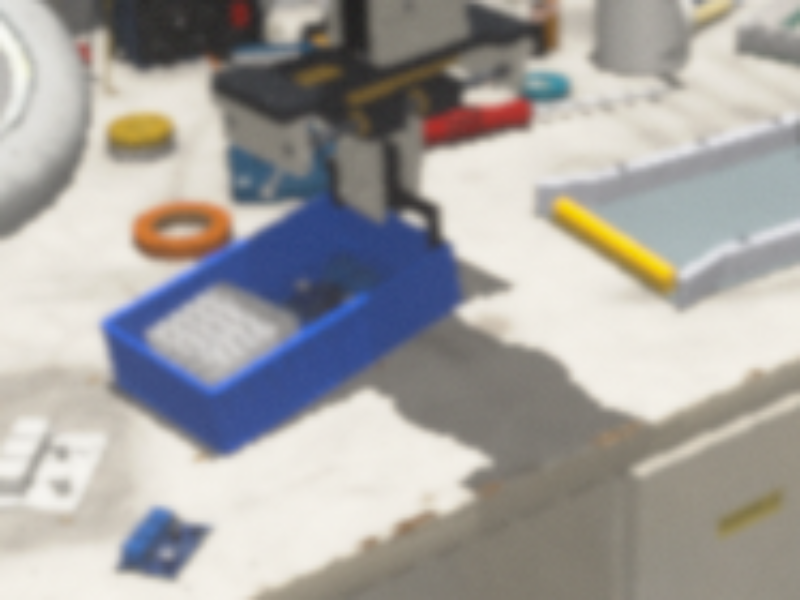

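The nose is up and the tail corner rests on the bench (220,450). The load is 3 N. I drag it towards the sill while turning about 10°.

>>> play_rows(
  motion=[
    [-1,-5,-1,0,0,0,0.02],
    [-1,-15,-4,0,0,0,0.04],
    [-1,-25,-7,0,0,0,0.06],
    [-1,-36,-10,0,0,0,0.08],
    [-1,-47,-13,0,0,0,0.1],
    [-1,-58,-16,0,0,0,0.12],
    [-1,-69,-19,0,0,0,0.14],
    [-1,-80,-22,0,0,0,0.16],
    [-1,-90,-25,0,0,0,0.18],
    [-1,-100,-28,0,0,0,0.18],
  ],
)

```text
clock: 6.7
position: [0.4899, -0.0046, 0.0748]
ee_rot: [2.294, 2.14, 0.001]
force: [0.1, 0.7, -3.8]
width: 0.13
```

```bash
cat > t.py <<'E'
from h import *
import sys
s=arm.observe();print(s["clock"],np.round(s["position"],4),np.round(s["ee_rot"],3),np.round(s["force"],1),round(s["width"]*92,1))
def tote(n="scene",save=None):
    p=arm.get_image(n);w=cloud(p);hsv=cv2.cvtColor(p["img"],cv2.COLOR_BGR2HSV)
    m=(hsv[...,0]>105)&(hsv[...,0]<128)&(hsv[...,1]>150)&(w[...,0]>.38)&(w[...,0]<.6)&(w[...,1]<.29)&(w[...,1]>-.35)&(w[...,2]<.12)
    q=w[m&(w[...,2]>.002)]
    d=np.array([np.cos(np.radians(-94)),np.sin(np.radians(-94))]);o=np.array([.484,-.055])
    xy=q[:,:2]-o;a=xy@d;l=xy@np.array([-d[1],d[0]])
    print(n,"blue",len(q),"dock x",np.round(np.percentile(a,[1,99])*1000),"dock y",np.round(np.percentile(l,[1,99])*1000))
    for lo in np.arange(-260,220,30):
        k=(a*1000>lo)&(a*1000<lo+30)
        if k.sum()>8:print("  x",lo,"zmin/max",np.round(np.percentile(q[k,2],[2,98])*1000),"y",np.round(np.percentile(l[k],[2,98])*1000))
    if save:cv2.imwrite(save,cv2.resize(p["img"][150:300,130:330],(800,600)))
    return p
if __name__=="__main__":
    tote("scene",*sys.argv[1:])
    tote("top")
E
python3 t.py
python3 - <<'E'
from h import *
d=np.array([np.cos(np.radians(-94)),np.sin(np.radians(-94))]);o=np.array([.484,-.055]);q=o+d*.006
go(q[0],q[1],.0745,86)
E
```

```text
6.7 [ 0.4899 -0.0046  0.0748] [2.294e+00 2.140e+00 1.000e-03] [ 0.1  0.7 -3.8] 11.9
scene blue 1232 dock x [-219.  -39.] dock y [-56.  57.]
  x -230 zmin/max [26. 46.] y [-56.  54.]
  x -200 zmin/max [11. 50.] y [-56.  56.]
  x -170 zmin/max [15. 56.] y [-56.  55.]
  x -140 zmin/max [19. 59.] y [-56.  56.]
  x -110 zmin/max [21. 64.] y [-55.  57.]
  x -80 zmin/max [25. 68.] y [-56.  56.]
  x -50 zmin/max [28. 63.] y [-53.  56.]
top blue 468 dock x [-217. -159.] dock y [-52.  57.]
  x -230 zmin/max [ 3. 48.] y [-48.  55.]
  x -200 zmin/max [ 3. 55.] y [-52.  56.]
  x -170 zmin/max [ 6. 58.] y [-52.  57.]
[np.float64(0.48358146115753525), np.float64(-0.06098538430155895), 0.0745, 86] -> [-55.5, -2.2, 0.5] [0.004, 0.004, -0.001]
```

The tote is now straight and centred (dock y −56 to +56). I advance 56 mm to bring the nose over the sill, then lower.

>>> play_rows(
  motion=[
    [-1,-6,0,0,0,0,0],
    [-1,-16,-1,0,0,0,0],
    [-1,-26,-1,0,0,0,0],
    [-1,-36,-2,0,0,0,0],
    [-1,-46,-2,0,0,0,0],
    [-1,-55,-2,0,0,0,0],
    [-1,-55,-2,0,0,0,0],
    [-1,-55,-2,0,0,0,0],
  ],
)

```text
clock: 7.6
position: [0.4839, -0.0612, 0.0751]
ee_rot: [2.295, 2.137, 0.0]
force: [-0.4, -0.9, -1.9]
width: 0.124
```

```bash
python3 t.py pics/g.png
```

```text
7.6 [ 0.4839 -0.0612  0.0751] [2.295 2.137 0.   ] [-0.4 -0.9 -1.9] 11.4
scene blue 1085 dock x [-161.   17.] dock y [-59.  55.]
  x -170 zmin/max [29. 47.] y [-57.  54.]
  x -140 zmin/max [14. 50.] y [-58.  53.]
  x -110 zmin/max [17. 56.] y [-58.  54.]
  x -80 zmin/max [20. 59.] y [-58.  54.]
  x -50 zmin/max [22. 66.] y [-59.  55.]
  x -20 zmin/max [26. 69.] y [-57.  55.]
  x 10 zmin/max [29. 62.] y [-55.  54.]
top blue 534 dock x [-162.  -81.] dock y [-54.  55.]
  x -170 zmin/max [ 2. 49.] y [-52.  53.]
  x -140 zmin/max [ 3. 56.] y [-54.  54.]
  x -110 zmin/max [ 7. 60.] y [-54.  55.]
```

View pics/g.png

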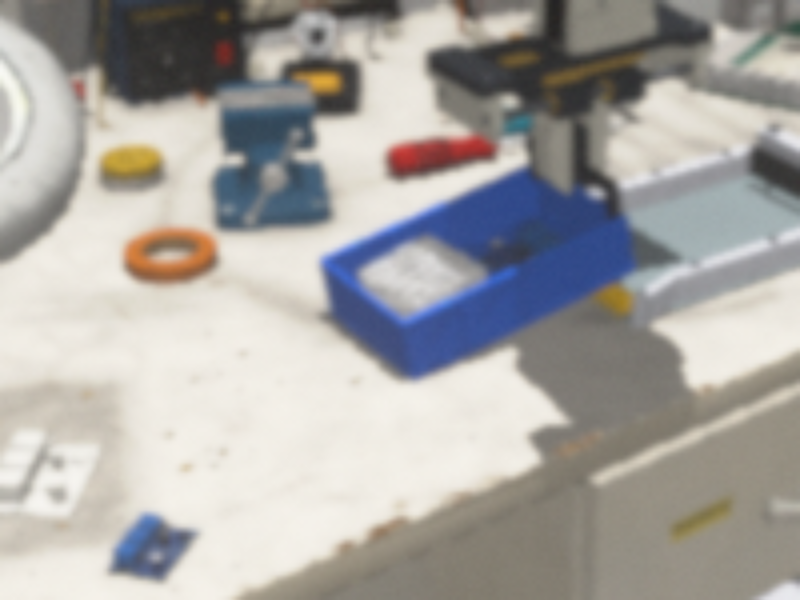

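The nose lower corner is just past the sill (600,300), with the tail still on the bench. I lower it and let go.

>>> play_rows(
  motion=[
    [-1,-1,0,2,0,0,0],
    [-1,-2,0,4,0,0,0],
    [-1,-3,0,6,0,0,0],
    [-1,-4,0,8,0,0,0],
    [-1,-4,0,9,0,0,0],
    [-1,-4,0,9,0,0,0],
  ],
)

```text
clock: 8.3
position: [0.4841, -0.0642, 0.0667]
ee_rot: [2.294, 2.138, 0.002]
force: [-3.8, -0.7, 11.1]
width: 0.127
```

>>> play_rows(
  motion=[
    [0.2,0,0,0,0,0,0],
    [0.2,0,0,0,0,0,0],
    [0.2,0,0,0,0,0,0],
    [0.2,0,0,0,0,0,0],
    [0.2,0,0,0,0,0,0],
    [0.2,0,0,0,0,0,0],
  ],
)

```text
clock: 8.9
position: [0.4841, -0.0642, 0.0667]
ee_rot: [2.294, 2.138, 0.002]
force: [-0.0, 0.4, 0.4]
width: 0.581
```

```bash
python3 t.py
python3 - <<'E'
from h import *
x,y,z=arm.observe()["position"]
go(x,y,.14,86); go(.50,.145,.15,86)
E
```

```text
8.9 [ 0.4841 -0.0642  0.0667] [2.294e+00 2.138e+00 2.000e-03] [-0.   0.4  0.4] 53.5
scene blue 1048 dock x [-160.   18.] dock y [-59.  55.]
  x -170 zmin/max [32. 46.] y [-59.  53.]
  x -140 zmin/max [ 9. 50.] y [-59.  53.]
  x -110 zmin/max [13. 52.] y [-58.  53.]
  x -80 zmin/max [17. 55.] y [-59.  54.]
  x -50 zmin/max [17. 59.] y [-58.  54.]
  x -20 zmin/max [21. 62.] y [-58.  55.]
  x 10 zmin/max [22. 57.] y [-55.  52.]
top blue 548 dock x [-161.  -75.] dock y [-54.  55.]
  x -170 zmin/max [ 3. 49.] y [-52.  53.]
  x -140 zmin/max [ 3. 54.] y [-53.  54.]
  x -110 zmin/max [ 4. 56.] y [-53.  55.]
  x -80 zmin/max [11. 58.] y [-39.  55.]
[np.float64(0.4841118989367742), np.float64(-0.06421944579929233), 0.14, 86] -> [-0.2, 0.4, -73.3] [0.005, 0.003, -0.0]
[0.5, 0.145, 0.15, 86] -> [209.6, 1.6, -83.9] [0.005, 0.003, -0.0]
```

Run:
```python
from h import *
p=arm.get_image("top");w=cloud(p)
m=(w[...,2]>.08)&(w[...,2]<.4)&(w[...,1]>.14)&(w[...,0]>.5)&(w[...,0]<.72)
q=w[m]
for x0 in np.arange(.5,.72,.03):
    k=q[(q[:,0]>x0)&(q[:,0]<x0+.03)]
    if len(k)>3:print(round(x0,2),np.round(np.percentile(k[:,1],2),3),np.round(k[:,2].min(),3))
```

```text
0.53 0.316 0.118
0.56 0.262 0.119
0.59 0.239 0.129
0.62 0.227 0.137
0.65 0.223 0.148
0.68 0.228 0.153
0.71 0.239 0.17
```

>>> play_rows(
  motion=[
    [0,0,0,-40,0,0,0],
    [0,0,0,-75,0,0,0],
    [0,60,0,-90,0,0,0.2],
    [0,120,0,-90,0,0,0.4],
    [0,170,0,-90,0,0,0.6],
    [0,183,1,-90,0,0,0.8],
    [0,183,1,-90,0,0,0.9],
  ],
)

```text
clock: 9.75
position: [0.4975, 0.1261, 0.1561]
ee_rot: [2.889, 1.229, 0.007]
force: [-0.2, -1.2, 0.5]
width: 0.502
```

Run:
```python
from h import *
s=arm.observe();print(s["position"],s["force"],np.round(s["joints"],2))
d=np.array([np.cos(np.radians(-94)),np.sin(np.radians(-94))]);o=np.array([.484,-.055])
for a,z in((-185,.15),(-185,.022),):
    q=o+d*a/1000;go(q[0],q[1],z,-4)
```

```text
[0.49750258 0.12608824 0.15613738] [-0.1847093  -1.1939568   0.52190472] [-0.65  0.34  0.39  1.96 -0.16  0.87  0.62]
[np.float64(0.4969049476426632), np.float64(0.1295493492980675), 0.15, -4] -> [2.1, -2.9, 6.1] [0.002, -0.005, 0.874]
[np.float64(0.4969049476426632), np.float64(0.1295493492980675), 0.022, -4] -> [1.6, -3.4, 134.1] [0.002, -0.005, 0.874]
```

>>> play_rows(
  motion=[
    [0,2,-3,6,0,0,0.2],
    [0,2,-3,6,0,0,0.4],
    [0,2,-3,6,0,0,0.6],
    [0,2,-3,6,0,0,0.8],
    [0,2,-3,6,0,0,0.874],
    [0,2,-3,6,0,0,0.874],
    [0,2,-3,50,0,0,0.874],
    [0,2,-3,95,0,0,0.874],
    [0,2,-3,130,0,0,0.874],
    [0,2,-3,131,0,0,0.874],
  ],
)

```text
clock: 10.75
position: [0.4945, 0.1287, 0.0217]
ee_rot: [3.137, -0.109, -0.002]
force: [-1.3, 0.1, 0.0]
width: 0.499
```

```bash
python3 - <<'E'
from h import *
s=arm.observe();print(s["position"],s["force"],np.round(s["joints"],2))
d=np.array([np.cos(np.radians(-94)),np.sin(np.radians(-94))]);o=np.array([.484,-.055])
q=s["position"][:2]-o;print("dock",q@d,q@np.array([-d[1],d[0]]))
for a,z in((-170,.024),(-100,.024),(-80,.024)):
    q=o+d*a/1000;go(q[0],q[1],z,-4)
E
python3 t.py pics/h.png
```

```text
[0.49447685 0.12871596 0.02170821] [-1.25749179  0.1127486   0.03043352] [-0.7   0.57  0.46  2.08 -0.44  0.59  0.  ]
dock -0.18399926475902859 -0.00236404997679106
[np.float64(0.49585860053650127), np.float64(0.11458588854417012), 0.024, -4] -> [2.4, 14.0, -2.2] [0.003, 0.001, 0.0]
[np.float64(0.4909756473744125), np.float64(0.04475640502598242), 0.024, -4] -> [2.3, 84.0, -2.0] [0.003, 0.001, 0.0]
[np.float64(0.48958051789953), np.float64(0.024805124020785933), 0.024, -4] -> [2.3, 104.0, -2.0] [0.003, 0.001, 0.0]
10.75 [0.4945 0.1287 0.0217] [ 3.137e+00 -1.090e-01 -2.000e-03] [-1.3  0.1  0. ] 45.9
scene blue 1126 dock x [-159.   16.] dock y [-59.  55.]
  x -170 zmin/max [ 9. 45.] y [-59. -50.]
  x -140 zmin/max [ 8. 48.] y [-58. -51.]
  x -110 zmin/max [12. 53.] y [-58. -52.]
  x -80 zmin/max [14. 56.] y [-58.  53.]
  x -50 zmin/max [15. 58.] y [-58.  55.]
  x -20 zmin/max [18. 62.] y [-57.  55.]
  x 10 zmin/max [20. 55.] y [-53.  54.]
top blue 1493 dock x [-161.   17.] dock y [-54.  55.]
  x -170 zmin/max [ 2. 50.] y [-53.  54.]
  x -140 zmin/max [ 3. 54.] y [-54.  54.]
  x -110 zmin/max [ 6. 56.] y [-53.  54.]
  x -80 zmin/max [ 8. 57.] y [-52.  54.]
  x -50 zmin/max [12. 61.] y [-53.  54.]
  x -20 zmin/max [14. 92.] y [-52.  54.]
  x 10 zmin/max [26. 86.] y [-52.  52.]
```

View pics/h.png

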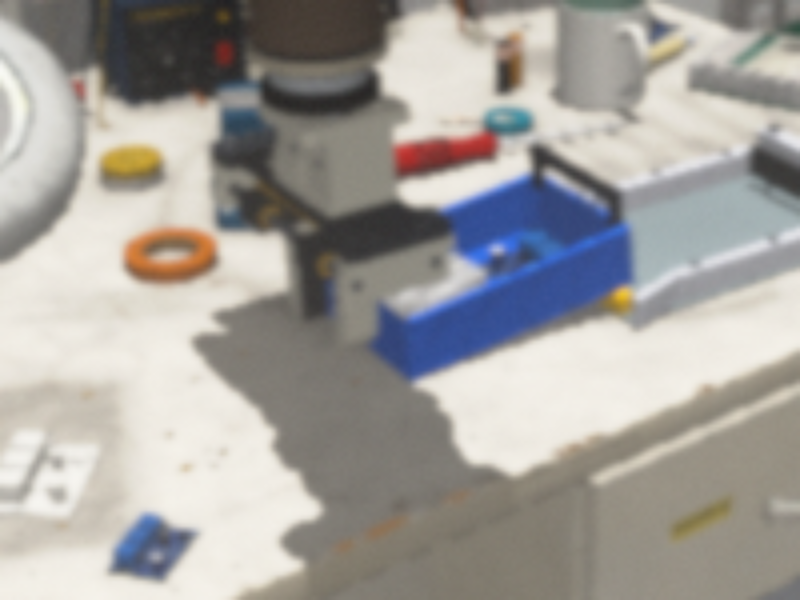

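The tote's nose rests on the sill and the fingers stand behind the tail. I push now.

>>> play_rows(
  motion=[
    [0,2,6,0,0,0,0],
    [0,2,11,0,0,0,0],
    [0,2,16,0,0,0,0],
    [0,2,22,0,0,0,0],
    [0,2,28,0,0,0,0],
    [0,2,35,0,0,0,0],
    [0,2,42,0,0,0,0],
    [0,2,49,0,0,0,0],
    [0,2,56,0,0,0,0],
    [0,2,62,0,0,0,0],
  ],
)

```text
clock: 11.85
position: [0.4961, 0.0683, 0.0267]
ee_rot: [-3.138, 0.108, -0.011]
force: [0.6, 6.0, 3.6]
width: 0.502
```

```bash
cat > k.py <<'E'
from h import *
s=arm.observe();d=np.array([np.cos(np.radians(-94)),np.sin(np.radians(-94))]);o=np.array([.484,-.055])
q=s["position"][:2]-o;print("TCP dock mm",np.round(q@d*1000,1),np.round(q@np.array([-d[1],d[0]])*1000,1),"F along",round(float(s["force"][:2]@d),2),"Fz",round(s["force"][2],2))
E
python3 k.py;python3 t.py
```

```text
TCP dock mm -123.9 3.5 F along -6.06 Fz 3.55
11.85 [0.4961 0.0683 0.0267] [-3.138  0.108 -0.011] [0.6 6.  3.6] 46.2
scene blue 1062 dock x [-110.   67.] dock y [-59.  54.]
  x -140 zmin/max [18. 41.] y [-58. -47.]
  x -110 zmin/max [ 7. 46.] y [-59. -49.]
  x -80 zmin/max [10. 53.] y [-59. -52.]
  x -50 zmin/max [15. 57.] y [-59. -53.]
  x -20 zmin/max [19. 63.] y [-59.  50.]
  x 10 zmin/max [22. 65.] y [-59.  54.]
  x 40 zmin/max [27. 69.] y [-58.  54.]
top blue 1315 dock x [-97.  67.] dock y [-54.  54.]
  x -110 zmin/max [  2. 101.] y [-54.  54.]
  x -80 zmin/max [ 5. 57.] y [-54.  53.]
  x -50 zmin/max [10. 61.] y [-54.  53.]
  x -20 zmin/max [14. 64.] y [-53.  53.]
  x 10 zmin/max [20. 69.] y [-54.  54.]
  x 40 zmin/max [ 23. 100.] y [-54.  53.]
```

>>> play_rows(
  motion=[
    [0,0,5,1,0,0,0],
    [0,-1,10,2,0,0,0],
    [0,-2,16,2,0,0,0],
    [0,-2,22,2,0,0,0],
    [0,-2,28,2,0,0,0],
    [0,-2,34,2,0,0,0],
    [0,-2,39,2,0,0,0],
    [0,-2,39,2,0,0,0],
  ],
)

```text
clock: 12.75
position: [0.4916, 0.0288, 0.0251]
ee_rot: [-3.138, 0.11, -0.012]
force: [0.9, 2.2, 2.0]
width: 0.498
```

```bash
python3 k.py;python3 t.py
```

```text
TCP dock mm -84.2 1.7 F along -2.22 Fz 1.99
12.75 [0.4916 0.0288 0.0251] [-3.138  0.11  -0.012] [0.9 2.2 2. ] 45.8
scene blue 1071 dock x [-68. 108.] dock y [-61.  52.]
  x -80 zmin/max [ 8. 48.] y [-61. -49.]
  x -50 zmin/max [12. 53.] y [-61. -54.]
  x -20 zmin/max [20. 62.] y [-60. -54.]
  x 10 zmin/max [26. 68.] y [-61.   1.]
  x 40 zmin/max [30. 77.] y [-61.  52.]
  x 70 zmin/max [36. 83.] y [-60.  52.]
  x 100 zmin/max [42. 76.] y [-37.  51.]
top blue 1272 dock x [-53. 107.] dock y [-56.  53.]
  x -80 zmin/max [ 3. 72.] y [-56.  -9.]
  x -50 zmin/max [ 3. 60.] y [-56.  52.]
  x -20 zmin/max [12. 66.] y [-56.  52.]
  x 10 zmin/max [20. 72.] y [-56.  51.]
  x 40 zmin/max [26. 81.] y [-56.  53.]
  x 70 zmin/max [ 35. 112.] y [-56.  52.]
  x 100 zmin/max [43. 77.] y [-54.  48.]
```

>>> play_rows(
  motion=[
    [0,-1,-8,0,0,0,0],
    [0,-1,-20,0,0,0,0],
    [0,-1,-28,0,0,0,0],
    [0,-1,-28,-8,0,0,0],
    [0,-1,-28,-15,0,0,0],
    [0,-1,-28,-15,0,0,0],
    [0,-1,-28,-15,0,0,0],
  ],
)

```text
clock: 13.55
position: [0.4927, 0.0565, 0.0404]
ee_rot: [-3.138, 0.111, -0.013]
force: [-0.6, -0.4, 0.7]
width: 0.5
```

```bash
python3 k.py;python3 t.py pics/i.png
```

```text
TCP dock mm -111.8 0.9 F along 0.39 Fz 0.71
13.55 [0.4927 0.0565 0.0404] [-3.138  0.111 -0.013] [-0.6 -0.4  0.7] 46.0
scene blue 1059 dock x [-64. 116.] dock y [-61.  52.]
  x -80 zmin/max [32. 69.] y [-59.   7.]
  x -50 zmin/max [29. 67.] y [-61. -54.]
  x -20 zmin/max [26. 64.] y [-60. -53.]
  x 10 zmin/max [24. 62.] y [-61.  50.]
  x 40 zmin/max [25. 57.] y [-60.  53.]
  x 70 zmin/max [12. 53.] y [-60.  53.]
  x 100 zmin/max [12. 50.] y [-59.  52.]
top blue 1585 dock x [-60. 111.] dock y [-56.  53.]
  x -80 zmin/max [26. 77.] y [-54.  49.]
  x -50 zmin/max [22. 74.] y [-55.  52.]
  x -20 zmin/max [17. 68.] y [-56.  53.]
  x 10 zmin/max [14. 64.] y [-56.  52.]
  x 40 zmin/max [ 9. 60.] y [-56.  53.]
  x 70 zmin/max [ 5. 55.] y [-55.  51.]
  x 100 zmin/max [ 4. 76.] y [-55.  52.]
```

View pics/i.png

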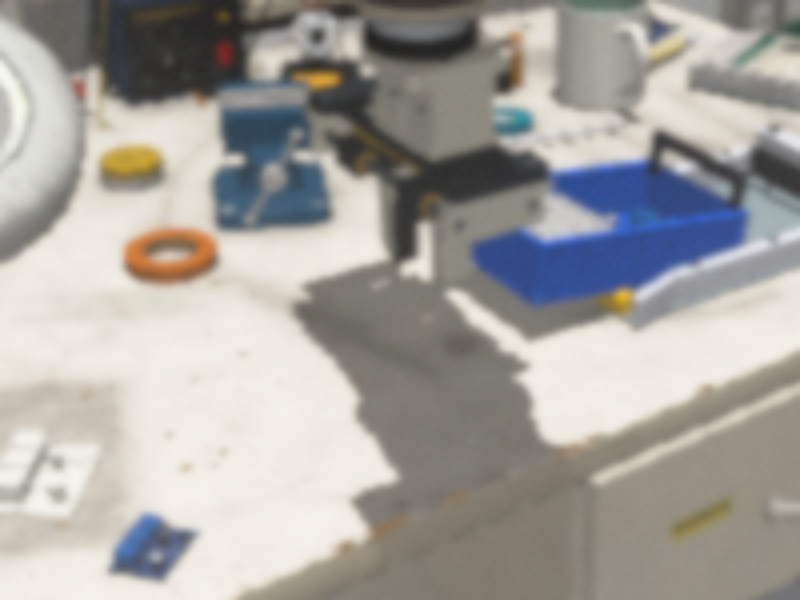

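It has tipped nose-down into the dock, with the tail raised at about −66 mm. I lower the fingers a little and push on, stopping short of the nearest possible buffer position.

>>> play_rows(
  motion=[
    [0,-1,8,9,0,0,0],
    [0,-1,18,10,0,0,0],
    [0,-1,28,10,0,0,0],
    [0,-1,37,10,0,0,0],
    [0,-1,46,10,0,0,0],
    [0,-1,56,10,0,0,0],
    [0,-1,66,10,0,0,0],
    [0,-1,76,10,0,0,0],
    [0,-1,85,10,0,0,0],
    [0,-1,90,10,0,0,0],
  ],
)

```text
clock: 14.65
position: [0.485, -0.0343, 0.0299]
ee_rot: [-3.139, 0.112, -0.012]
force: [0.1, 1.7, -1.4]
width: 0.504
```

```bash
python3 k.py;python3 t.py
python3 - <<'E'
from h import *
d=np.array([np.cos(np.radians(-94)),np.sin(np.radians(-94))]);o=np.array([.484,-.055])
for n in("scene","top"):
    p=arm.get_image(n);w=cloud(p);V=p["img"].max(-1);xy=w[...,:2]-o;a=xy@d*1000;l=xy@np.array([-d[1],d[0]])*1000;z=w[...,2]*1000
    m=(V<70)&(a>180)&(a<262)&(abs(l)<45)&(z>10)&(z<50)
    print(n,m.sum(),np.round(np.percentile(a[m],[2,10,25,50,75,95])))
    h=np.histogram(a[m],np.arange(180,262,4));print(h[0])
E
```

```text
TCP dock mm -20.7 -0.5 F along -1.72 Fz -1.39
14.65 [ 0.485  -0.0343  0.0299] [-3.139  0.112 -0.012] [ 0.1  1.7 -1.4] 46.4
scene blue 758 dock x [ -9. 169.] dock y [-61.  52.]
  x -20 zmin/max [26. 60.] y [-61. -46.]
  x 10 zmin/max [24. 60.] y [-60. -53.]
  x 40 zmin/max [28. 58.] y [-60. -54.]
  x 70 zmin/max [29. 57.] y [-61. -53.]
  x 100 zmin/max [18. 55.] y [-61.  18.]
  x 130 zmin/max [10. 50.] y [-59.  52.]
  x 160 zmin/max [10. 48.] y [-57.  51.]
top blue 1222 dock x [ 22. 164.] dock y [-57.  53.]
  x 10 zmin/max [14. 67.] y [-57. -26.]
  x 40 zmin/max [12. 63.] y [-56.  53.]
  x 70 zmin/max [ 9. 58.] y [-56.  52.]
  x 100 zmin/max [ 8. 58.] y [-56.  53.]
  x 130 zmin/max [ 4. 55.] y [-56.  52.]
  x 160 zmin/max [ 5. 77.] y [-55.  51.]
scene 63 [209. 210. 211. 212. 213. 215.]
[ 0  0  0  0  0  0  1 26 34  2  0  0  0  0  0  0  0  0  0  0]
top 129 [208. 209. 209. 212. 226. 227.]
[ 0  0  0  0  0  0  0 63 28  0  0 38  0  0  0  0  0  0  0  0]
```

By camera the buffer face is at about 209 mm and the nose at about 168 mm. I advance 28 mm, then feel for contact.

>>> play_rows(
  motion=[
    [0,0,5,0,0,0,0],
    [0,0,10,0,0,0,0],
    [0,0,15,0,0,0,0],
    [0,0,20,0,0,0,0],
    [0,0,24,0,0,0,0],
    [0,0,28,0,0,0,0],
    [0,0,28,0,0,0,0],
  ],
)

```text
clock: 15.55
position: [0.4833, -0.0625, 0.03]
ee_rot: [-3.139, 0.113, -0.013]
force: [0.8, -0.0, -0.3]
width: 0.5
```

```bash
python3 k.py;python3 t.py|grep -v top
```

```text
TCP dock mm 7.5 -0.2 F along -0.05 Fz -0.33
15.55 [ 0.4833 -0.0625  0.03  ] [-3.139  0.113 -0.013] [ 0.8 -0.  -0.3] 46.0
scene blue 564 dock x [ 18. 198.] dock y [-61.  52.]
  x 10 zmin/max [21. 46.] y [-60. -46.]
  x 40 zmin/max [27. 49.] y [-60. -54.]
  x 70 zmin/max [28. 50.] y [-62. -53.]
  x 100 zmin/max [29. 50.] y [-62. -54.]
  x 130 zmin/max [10. 50.] y [-61.  18.]
  x 160 zmin/max [ 6. 50.] y [-60.  52.]
  x 190 zmin/max [ 9. 43.] y [-59.  51.]
  x 40 zmin/max [ 3. 56.] y [-57. -28.]
  x 70 zmin/max [ 4. 53.] y [-57.  52.]
  x 100 zmin/max [ 3. 51.] y [-56.  52.]
  x 130 zmin/max [ 3. 54.] y [-56.  52.]
  x 160 zmin/max [ 3. 76.] y [-55.  51.]
  x 190 zmin/max [ 2. 64.] y [-55.  41.]
```

The tail has dropped and the tote lies flat. Now I feel forward in small steps.

>>> play_rows(
  motion=[
    [0,0,1,0,0,0,0],
    [0,0,2,0,0,0,0],
    [0,0,3,0,0,0,0],
    [0,0,4,0,0,0,0],
    [0,0,5,0,0,0,0],
    [0,0,6,0,0,0,0],
  ],
)

```text
clock: 16.25
position: [0.4829, -0.0676, 0.03]
ee_rot: [-3.139, 0.112, -0.012]
force: [0.1, 3.1, 1.4]
width: 0.499
```

```bash
python3 k.py
```

```text
TCP dock mm 12.7 -0.2 F along -3.09 Fz 1.41
```

>>> play_rows(
  motion=[
    [0,0,0.5,0,0,0,0],
    [0,0,1,0,0,0,0],
    [0,0,1.5,0,0,0,0],
    [0,0,2,0,0,0,0],
  ],
)

```text
clock: 16.65
position: [0.4828, -0.0696, 0.03]
ee_rot: [-3.139, 0.112, -0.012]
force: [0.3, 3.7, 1.3]
width: 0.499
```

```bash
python3 k.py
```

```text
TCP dock mm 14.7 -0.2 F along -3.76 Fz 1.3
```

>>> play_rows(
  motion=[
    [0,0,0.5,0,0,0,0],
    [0,0,1,0,0,0,0],
    [0,0,1.5,0,0,0,0],
  ],
)

```text
clock: 16.95
position: [0.4827, -0.0711, 0.03]
ee_rot: [-3.139, 0.112, -0.013]
force: [0.4, 3.5, 1.2]
width: 0.499
```

```bash
python3 k.py
```

```text
TCP dock mm 16.2 -0.2 F along -3.54 Fz 1.18
```

>>> play_rows(
  motion=[
    [0,0,0.5,0,0,0,0],
    [0,0,1,0,0,0,0],
    [0,0,1.5,0,0,0,0],
  ],
)

```text
clock: 17.25
position: [0.4826, -0.0727, 0.03]
ee_rot: [-3.139, 0.112, -0.012]
force: [-0.5, 4.6, 1.3]
width: 0.497
```

```bash
python3 k.py
```

```text
TCP dock mm 17.8 -0.2 F along -4.51 Fz 1.32
```

>>> play_rows(
  motion=[
    [0,0,0.5,0,0,0,0],
    [0,0,1,0,0,0,0],
  ],
)

```text
clock: 17.45
position: [0.4824, -0.0737, 0.03]
ee_rot: [-3.139, 0.112, -0.012]
force: [-0.2, 3.2, 1.1]
width: 0.499
```

```bash
python3 k.py
```

```text
TCP dock mm 18.8 -0.3 F along -3.16 Fz 1.07
```

>>> play_rows(
  motion=[
    [0,0,0.5,0,0,0,0],
    [0,0,1,0,0,0,0],
    [0,0,1.5,0,0,0,0],
  ],
)

```text
clock: 17.75
position: [0.4823, -0.0753, 0.03]
ee_rot: [-3.139, 0.112, -0.012]
force: [-0.6, 4.8, 1.0]
width: 0.5
```

```bash
python3 k.py
```

```text
TCP dock mm 20.3 -0.2 F along -4.76 Fz 1.01
```

>>> play_rows(
  motion=[
    [0,0,0.5,0,0,0,0],
    [0,0,1,0,0,0,0],
  ],
)

```text
clock: 17.95
position: [0.4823, -0.0763, 0.03]
ee_rot: [-3.139, 0.112, -0.012]
force: [-0.7, 3.5, 1.5]
width: 0.5
```

```bash
python3 k.py
```

```text
TCP dock mm 21.4 -0.3 F along -3.46 Fz 1.5
```

>>> play_rows(
  motion=[
    [0,0,0.5,0,0,0,0],
    [0,0,1,0,0,0,0],
  ],
)

```text
clock: 18.15
position: [0.4822, -0.0769, 0.03]
ee_rot: [-3.138, 0.111, -0.012]
force: [0.7, 6.2, 2.4]
width: 0.5
```

>>> play_rows(
  motion=[
    [0,0,0.5,0,0,0,0],
    [0,0,1,0,0,0,0],
  ],
)

```text
clock: 18.35
position: [0.4821, -0.0771, 0.03]
ee_rot: [-3.137, 0.111, -0.012]
force: [-0.4, 7.3, 2.1]
width: 0.502
```

```bash
python3 k.py
```

```text
TCP dock mm 22.2 -0.4 F along -7.29 Fz 2.11
```

There is contact: the force rose from about 3.6 N of sliding to 7.3 N at TCP y ≈ −0.0765. I press until the TCP has moved about 2.3 mm past that, near 12–13 N.

>>> play_rows(
  motion=[
    [0,0,0.6,0,0,0,0],
    [0,0,1.2,0,0,0,0],
    [0,0,1.8,0,0,0,0],
  ],
)

```text
clock: 18.65
position: [0.4819, -0.0775, 0.03]
ee_rot: [-3.136, 0.109, -0.011]
force: [-0.4, 10.0, 3.7]
width: 0.503
```

```bash
python3 k.py
```

```text
TCP dock mm 22.6 -0.5 F along -9.97 Fz 3.66
```

>>> play_rows(
  motion=[
    [0,0,0.7,0,0,0,0],
    [0,0,1.4,0,0,0,0],
    [0,0,2.1,0,0,0,0],
  ],
)

```text
clock: 18.95
position: [0.4817, -0.0779, 0.03]
ee_rot: [-3.134, 0.107, -0.01]
force: [0.3, 11.0, 3.8]
width: 0.495
```

```bash
python3 k.py
```

```text
TCP dock mm 23.0 -0.7 F along -11.0 Fz 3.82
```

>>> play_rows(
  motion=[
    [0,0,1,0,0,0,0],
    [0,0,2,0,0,0,0],
    [0,0,2.5,0,0,0,0],
    [0,0,2.9,0,0,0,0],
  ],
)

```text
clock: 19.35
position: [0.4815, -0.0783, 0.03]
ee_rot: [-3.131, 0.104, -0.008]
force: [0.6, 12.8, 5.1]
width: 0.494
```

```bash
python3 k.py
python3 - <<'E'
from h import *
f=np.array([arm.observe()["force"] for _ in range(5)]);print(f.round(1))
E
```

```text
TCP dock mm 23.4 -0.9 F along -12.79 Fz 5.12
[[ 0.6 12.8  5.1]
 [ 0.6 12.8  5.1]
 [ 0.6 12.8  5.1]
 [ 0.6 12.8  5.1]
 [ 0.6 12.8  5.1]]
```

>>> play_rows(
  motion=[
    [0,0,1.2,0,0,0,0],
    [0,0,2.4,0,0,0,0],
    [0,0,2.9,0,0,0,0],
    [0,0,3.2,0,0,0,0],
  ],
)

```text
clock: 19.75
position: [0.4813, -0.0785, 0.03]
ee_rot: [-3.127, 0.102, -0.007]
force: [0.4, 14.9, 5.2]
width: 0.501
```

```bash
python3 k.py
```

```text
TCP dock mm 23.6 -1.1 F along -14.87 Fz 5.2
```

The buffer has given about 2.1 mm by position and 2.5 mm by force. I back off and rise clear.

>>> play_rows(
  motion=[
    [0,0,-2,0,0,0,0],
    [0,0,-8,0,0,0,0],
    [0,0,-25,0,0,0,0],
    [0,0,-50,0,0,0,0],
    [0,0,-60,-40,0,0,0],
    [0,0,-80,-90,0,0,0],
    [0,0,-100,-130,0,0,0],
    [0,0,-120,-150,0,0,0],
    [0,0,-120,-150,0,0,0],
  ],
)

```text
clock: 20.65
position: [0.4904, 0.0419, 0.1842]
ee_rot: [-3.125, 0.097, -0.015]
force: [-0.4, 0.3, 1.0]
width: 0.499
```

```bash
sed -i 's/150:300,130:330/120:270,200:400/' t.py; python3 k.py;python3 t.py pics/j.png
```

```text
TCP dock mm -97.1 -0.4 F along -0.3 Fz 0.97
20.65 [0.4904 0.0419 0.1842] [-3.125  0.097 -0.015] [-0.4  0.3  1. ] 45.9
scene blue 591 dock x [ 34. 210.] dock y [-61.  52.]
  x 10 zmin/max [32. 49.] y [-59.  41.]
  x 40 zmin/max [30. 47.] y [-61.  51.]
  x 70 zmin/max [31. 49.] y [-62.  51.]
  x 100 zmin/max [30. 49.] y [-60.  52.]
  x 130 zmin/max [20. 49.] y [-61.  51.]
  x 160 zmin/max [ 7. 49.] y [-60.  52.]
  x 190 zmin/max [ 7. 48.] y [-58.  52.]
top blue 1546 dock x [ 32. 205.] dock y [-58.  53.]
  x 10 zmin/max [ 3. 54.] y [-53.  50.]
  x 40 zmin/max [ 3. 53.] y [-57.  51.]
  x 70 zmin/max [ 3. 53.] y [-57.  52.]
  x 100 zmin/max [ 3. 53.] y [-57.  51.]
  x 130 zmin/max [ 3. 52.] y [-57.  52.]
  x 160 zmin/max [ 4. 53.] y [-56.  51.]
  x 190 zmin/max [ 3. 77.] y [-57.  51.]
```

View pics/j.png

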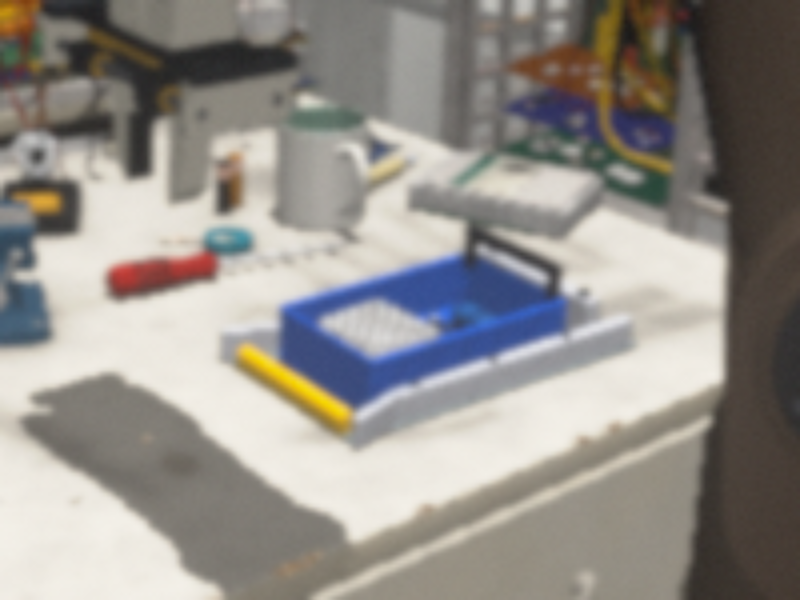

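The tote lies flat between the guides with its tail behind the yellow sill at (290,385). The heat sink and relay board are inside, and the mug, screwdriver and drive have not moved. I hand in now.

```bash
python3 -c "
from cell import arm
print(arm.sign_off())"
```

```text
the job is handed in; nothing more can be done
None
```

The tote is parked flat in the grey dock with the heat sink and relay board still in it. The job was handed in at about 20.8 s, with the arm clear of everything.

- **Steps:** I gripped the bar at 12 N and raised only the nose. I dragged the tote 155 mm into line with the dock, laid the nose on the sill and let go. Pushing from behind, I backed off at mid +19 mm so it tipped into the dock. Then I pushed on to the buffer and pressed.
- **Buffer:** The push felt contact at a sliding force of about 3.6 N and ended at 14.9 N. That means the buffer gave about 2.1 mm by tool position and about 2.5 mm by force. The two readings differ slightly, but both are under 3.5 mm. I could not see the buffer's travel directly.
- **Last check:** By the cameras the rim is level, at about 48 mm in the scene view and 53 mm in the top view. The tail stands about 30 mm past the sill's outer face. The wrist force was about 1 N, which is free air.
- **Other things on the bench:** The mug, screwdriver and drive look unmoved in the last picture. The tape and the loose relay boards were last seen unmoved shortly before the final push. I measured none of them again.

I viewed 10 pictures in all. No check failed.

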